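Collapse the empty telescoping brush tube

TASK

The brush tube with the orange cap is empty: push its two sliding tubes straight down until both are fully home, the thin inner tube first and then the middle one. Leave the brush tube with the blue cap extended as it is, and do not knock the jar of blue paint.

Things in the scene. Friction and masses are not known exactly. Their poses are not given: they have to be found in the camera images.
- orange_tube: Outer part of the brush tube to collapse, upright and fixed to the table: round wooden foot (diameter 90 mm, 18 mm high) and dark grey sleeve (diameter 56 mm) whose black rim (diameter 62 mm) ends 128 mm above the table. Origin: centre of its underside, z up. A light grey middle tube slides in it, a white inner tube in that. Tubes stay where they are left.
- orange_cap (a point): Centre of the flat top of the orange cap (48 mm wide, 16 mm high, solid) on the inner tube, on the tube's vertical axis; z up. 234 to 274 mm above the table at the start, 154 mm with both tubes home. Closed fingers can press anywhere on it. Pressing it slides the inner tube (4 N) until the cap rests on the middle tube's collar; pressing on then carries the middle tube down (9 N) to a hard stop.
- orange_inner (a joint): How far the white inner tube (diameter 36 mm) of the orange-capped brush tube stands out of the middle tube (m): 0 is fully home, the cap resting on the middle tube's collar; 0.040 to 0.060 at the start; vertical slide, positive upward.
- orange_middle (a joint): How far the light grey middle tube (diameter 46 mm; at its top a black collar, diameter 52 mm, 10 mm high) of the orange-capped brush tube stands out of the outer sleeve (m): 0 is fully home, the collar resting on the sleeve's rim; 0.040 to 0.060 at the start; vertical slide, positive upward.
- blue_cap (a point): Bystander: centre of the top face of the blue cap of a second brush tube, equal in shape and size to the first but with a blue cap. It stands extended, cap 234 to 274 mm above the table, and must stay so. The two tubes are at least 240 mm apart, one to the robot's left and one to its right, either way round.
- jar: Bystander: loose round jar of blue paint with a white lid, diameter 66 mm, 85 mm high, standing upright between the two tubes; origin at the centre of its underside, z up.
Mind the look-alikes: they are no part of the job. What is shaped like the orange_tube but red is not meant.

How it is judged:
On the way:
1. the inner tube of the orange-capped brush tube is home (within 8 mm) while the middle tube still stands out more than 15 mm (value of joint orange_inner below 0.008 m and value of joint orange_middle above 0.015 m), for 0.02 s.
At the end, for the whole second after the job is handed in: The inner and the middle tube of the orange-capped brush tube are each within 8 mm of fully home; the blue cap is within 10 mm and the jar within 20 mm of where they were at the start, the jar upright within 0.2 rad (value of joint each of orange_inner, orange_middle below 0.008 m and distance of blue_cap from where it was at the start of the episode below 0.01 m and distance of jar from where it was at the start of the episode below 0.02 m and angle between jar's own z axis and vertical below 0.2 rad); the robot touches nothing.
It fails at once if the blue-capped brush tube is pushed in or pulled out by more than 10 mm (distance of blue_cap from where it was at the start of the episode above 0.01 m).
It fails at once if the jar is shoved more than 20 mm or tipped by more than 0.2 rad (distance of jar from where it was at the start of the episode above 0.02 m or angle between jar's own z axis and vertical above 0.2 rad).
It also fails if it takes over 32 s, if anything falls off the work surface, if the arm or the gripper's body presses on something with over 40 N, if the wrist force passes 120 N, or if a joint passes its speed limit or range.

ROBOT

A 6-joint arm with a two-finger parallel gripper is mounted at the origin on the work surface. World frame = base frame: x ahead of the robot, y to its left, z up, the work surface at z = 0. Lengths are in m, angles in rad, forces in N, time in s.
With the tool pointing down it reaches from about 0.35 to 0.85 m from the base axis. Payload 8.1 kg.
Tool frame: the origin (TCP) lies midway between the tips of the shut fingers; the grasp point (between the pads) lies 19 mm behind it (bot.tcp_to_grasp is the distance from the TCP to the grasp point, in m); z points along the fingers, y is the line along which they close (so a half turn about z gives the same grasp; the last joint's range is limited). The gripper opens to 85 mm and grips with 20 to 120 N. Pads are 22 mm wide; open, the fingers measure 114 mm over their backs; the gripper's body (76 mm by 85 mm) begins 54 mm behind the grasp point. The pads swing forward as they close: fully open they stand 13 mm farther back than shut.
Start: joints at [-0.085, 0.13, 1.488, -0, 1.523, -0.085], TCP at [0.6, 0, 0.231] pointing down, gripper open.
Joint ranges: [-2.96, 2.96], [-0.89, 2.26], [0.02, 2.5], [-1.34, 4.48], [0, 2.73], [-2.66, 2.66]. Speed limits (rad/s): [2.39, 2.39, 2.79, 3.14, 3.14, 3.14].

INTERFACE

Orientations are given as a unit quaternion [x, y, z, w].
In Python, from plant import monitor, viewer, job, bot gives the robot as it stands.
- The arm moves only by the tool step_arm, never from a script. Its arguments are lists of equal length, an entry for each row: "linear": the shift along the tool's x, y, z in m, a list of three; "twist": the turn, a rotation vector about the tool's x, y, z in rad, a list of three. In form: {"linear": [[x, y, z], ...], "twist": [[ax, ay, az], ...]}. A call has 1 to 20 rows; each row is the pose to reach, as a shift and turn from the pose commanded when the call began, along the tool's axes at that moment; what a row does not reach only later rows make up. A row lasts 1/8 s, in which the tool goes at most 62.5 mm and 10.7 degrees, less where a joint would pass 70% of its speed; a pose out of reach is approached as far as the arm can. A call with a gripper value outside its range is refused whole. "gripper" is the closure, from 0 (fully open) to 1 (shut), set as the call begins (left out, the last holds). The fingers move at their own pace and stop on an object; "force" is the grip in N (left out, the last holds). Time passes only in rows, so rows that repeat a pose let the fingers close. It gives the time, the measured TCP pose, the force, the opening and the grip force at its end, in the units of the state.
- monitor.state(): the state, without advancing time (a new reading comes with each control period).
- viewer.camera(name): name is "scene" or "side" or "wrist"; returns a dict with "frame" (384x512x3 uint8, blue, green, red), "z_map" (384x512 float32, m along the optical axis (not along the pixel's ray), 0 where there is no reading), "mtx" (3x3 intrinsics, pixels), "R" (3x3) and "t" (3): a world point X has camera coordinates R X + t; the wrist camera has in their place "hand_eye" (4x4, takes a point from camera to tool coordinates, whose origin is the TCP and whose axes are the flange's). Camera axes: x right, y down, z forward; pixel columns grow to the right and rows downward; lengths in m; the calibration is good to about 2 mm. The wrist camera is an equidistant fisheye: a pixel r from the principal point sees the ray r / f radians off the axis. A picture is of the moment at which its call begins: read the wrist's pose just before it.
- job.close_job(): hands the job in; it is judged then, once.
The state is a dict: "time_s": time; "q": joint angles; "joint_velocities": joint speeds; "effort": joint torques, N m; "position": TCP position; "eef_rot": TCP orientation; "ft_force": force on the tool from outside, world axes, zero at the start; "moment": the same for the moment, N m; "grip_width": finger opening in m; "grasp_force": force on a finger pad.
Only numpy, scipy, OpenCV 4.12 (cv2) and the standard library are available. Lean on these libraries where they do the work, as an engineer would, in place of code of your own. Each camera call takes 0.05 s, during which the arm holds its last target. There are 200 camera calls.

## Working session

There is one attempt and no reset: what is moved stays moved. The work goes in short steps, Python scripts to look and compute and a tool call to move; the robot and the scene stay as the last step left them, time stands still between calls to the robot, and variables do not carry over. Pictures are saved under pics/ and viewed, at most 10 in all, crops included, and the job is handed in when it is done.

Besides the shell and the picture viewer there is one more tool, called after "Emit:" by a JSON object that holds its "method" and its "body". step_arm: Moves the arm, as the interface text tells. Its arguments: {"type":"object","properties":{"linear":{"type":"array","items":{"type":"array","items":{"type":"number"}}},"twist":{"type":"array","items":{"type":"array","items":{"type":"number"}}},"gripper":{"type":"number"},"force":{"type":"number"}},"required":["linear","twist"]}

```bash
mkdir -p pics; python3 - <<'E'
from plant import monitor, viewer
import cv2,numpy as np
s=monitor.state(); print(s['time_s'],s['position'],s['eef_rot'],s['ft_force'],s['grip_width'])
for n in('scene','side'):
    c=viewer.camera(n); cv2.imwrite(f'pics/{n}0.png',c['frame']); np.savez(f'{n}0.npz',**c)
E
```

```text
0.0 [5.99463518e-01 8.97504633e-05 2.30251498e-01] [ 7.07109660e-01  7.07103323e-01 -5.73871383e-04 -6.99724078e-04] [ 0.03838848 -0.01715595 -0.65978852] 0.08523295780001901
```

View pics/scene0.png

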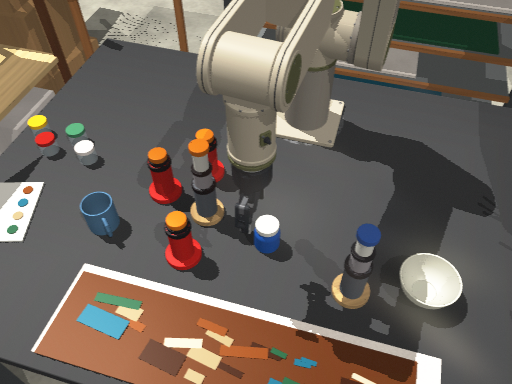

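View pics/side0.png

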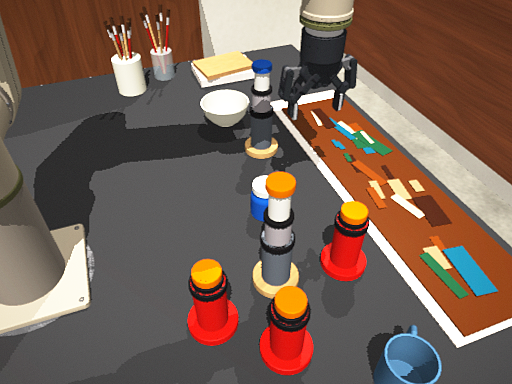

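The pictures show four orange caps. In the scene view they are at (200,147) on a grey sleeve with a wooden foot and extended tubes, and at (160,155), (205,137) and (178,220) on red bodies. The one at (200,147) (side view (281,184)) is meant, because it is grey and extended. The blue cap is at (368,235) and the jar at (266,233). I'll confirm in a crop and locate it.

```bash
python3 - <<'E'
import cv2,numpy as np
P={'scene':dict(orange=(200,147),red1=(158,155),red2=(205,135),red3=(177,219),blue=(368,235),jar=(266,224)),'side':dict(orange=(281,184),red1=(207,272),red2=(290,300),red3=(353,211),blue=(262,66),jar=(259,184))}
ims=[]
for n in P:
    c=np.load(n+'0.npz'); hsv=cv2.cvtColor(c['frame'],cv2.COLOR_BGR2HSV)
    K=c['mtx'];z=c['z_map'].astype(float);v,u=np.mgrid[:384,:512]
    X=np.stack([(u-K[0,2])/K[0,0]*z,(v-K[1,2])/K[1,1]*z,z],-1); W=(X-c['t'])@c['R']
    for k,p in P[n].items():
        w=W[p[1],p[0]]
        # top-face pixels: near topmost height around point
        m=(np.linalg.norm(W[...,:2]-w[:2],axis=-1)<.05)&(abs(W[...,2]-w[2])<.004)
        q=W[m]; print(n,k,w.round(3),'ctr',((q.min(0)+q.max(0))/2).round(3),q.mean(0).round(3),'ext',np.ptp(q,axis=0).round(3))
    x,y=P[n]['orange']; ims.append(cv2.resize(c['frame'][y-50:y+110,x-65:x+65],None,fx=3,fy=3,interpolation=2))
cv2.imwrite('pics/crop.png',np.hstack(ims))
E
```

```text
scene orange [ 0.458 -0.165  0.254] ctr [ 0.455 -0.17   0.254] [ 0.457 -0.169  0.255] ext [0.047 0.047 0.008]
scene red1 [ 0.422 -0.303  0.154] ctr [ 0.417 -0.307  0.154] [ 0.417 -0.308  0.153] ext [0.047 0.049 0.008]
scene red2 [ 0.314 -0.216  0.149] ctr [ 0.313 -0.216  0.149] [ 0.315 -0.216  0.151] ext [0.041 0.047 0.008]
scene red3 [ 0.597 -0.178  0.153] ctr [ 0.596 -0.181  0.153] [ 0.598 -0.18   0.153] ext [0.047 0.047 0.008]
scene blue [0.589 0.237 0.246] ctr [0.582 0.237 0.246] [0.584 0.238 0.245] ext [0.047 0.046 0.007]
scene jar [0.506 0.008 0.086] ctr [0.504 0.01  0.086] [0.504 0.01  0.084] ext [0.057 0.057 0.008]
side orange [ 0.451 -0.181  0.256] ctr [ 0.452 -0.173  0.255] [ 0.451 -0.174  0.255] ext [0.046 0.047 0.005]
side red1 [ 0.314 -0.223  0.154] ctr [ 0.313 -0.22   0.154] [ 0.313 -0.221  0.153] ext [0.046 0.047 0.007]
side red2 [ 0.413 -0.312  0.153] ctr [ 0.414 -0.311  0.153] [ 0.413 -0.312  0.153] ext [0.046 0.047 0.007]
side red3 [ 0.591 -0.186  0.154] ctr [ 0.594 -0.183  0.153] [ 0.593 -0.185  0.153] ext [0.047 0.047 0.006]
side blue [0.577 0.223 0.245] ctr [0.579 0.232 0.244] [0.578 0.232 0.245] ext [0.046 0.045 0.006]
side jar [0.49  0.013 0.084] ctr [0.493 0.007 0.084] [0.489 0.009 0.084] ext [0.041 0.058 0.007]
```

View pics/crop.png

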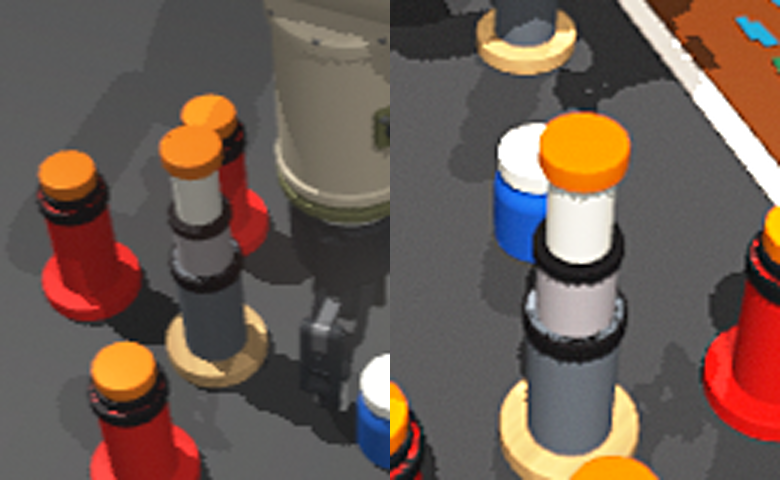

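The crop confirms it: a grey sleeve on a wooden foot, with the white and light grey tubes extended, at about (0.4535, -0.1715), cap top 0.255. The tool axes are x→+y, y→+x, z→down. I'll rise, cross over and shut the gripper.

Emit:
{"method": "step_arm", "body": {"linear": [[0, 0, -0.035], [0, 0, -0.07], [-0.03, -0.025, -0.07], [-0.06, -0.05, -0.07], [-0.09, -0.075, -0.07], [-0.12, -0.1, -0.07], [-0.15, -0.125, -0.07], [-0.1715, -0.1465, -0.07], [-0.1715, -0.1465, -0.07], [-0.1715, -0.1465, -0.07], [-0.1715, -0.1465, -0.07]], "twist": [[0, 0, 0], [0, 0, 0], [0, 0, 0], [0, 0, 0], [0, 0, 0], [0, 0, 0], [0, 0, 0], [0, 0, 0], [0, 0, 0], [0, 0, 0], [0, 0, 0]], "gripper": 1}}

```text
time_s: 1.48
position: [0.454, -0.1708, 0.3011]
eef_rot: [0.707, 0.707, 0.0, -0.0]
ft_force: [0.9, 1.3, 0.1]
grip_width: -0.0
grasp_force: 0.0
```

Emit:
{"method": "step_arm", "body": {"linear": [[0, 0, 0.02], [0, 0, 0.035], [0, 0, 0.045], [0, 0, 0.052], [0, 0, 0.059], [0, 0, 0.066], [0, 0, 0.073], [0, 0, 0.08]], "twist": [[0, 0, 0], [0, 0, 0], [0, 0, 0], [0, 0, 0], [0, 0, 0], [0, 0, 0], [0, 0, 0], [0, 0, 0]]}}

```text
time_s: 2.48
position: [0.4536, -0.1715, 0.221]
eef_rot: [0.707, 0.707, 0.0, 0.0]
ft_force: [-1.7, 0.6, 4.3]
grip_width: 0.0002
grasp_force: 2.0
```

```bash
python3 - <<'E'
from plant import monitor, viewer
import cv2
s=monitor.state(); print(s['time_s'],s['position'],s['ft_force'])
a=viewer.camera('side')['frame'][120:320,190:370]
cv2.imwrite('pics/mid.png',cv2.resize(a,None,fx=3,fy=3,interpolation=2))
E
```

```text
2.475 [ 0.45361249 -0.17151888  0.22097459] [-1.71682785  0.63145075  4.28097463]
```

View pics/mid.png

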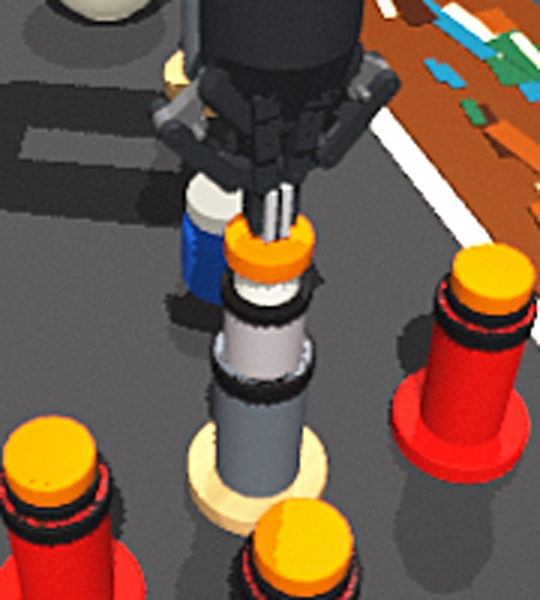

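The fingers are centred on the cap at crop pixel (270,245). The inner tube is sliding at 4 N with a little white still showing at (268,288), and the middle tube is still extended. I'll carry on down slowly.

Emit:
{"method": "step_arm", "body": {"linear": [[0, 0, 0.005], [0, 0, 0.01], [0, 0, 0.014], [0, 0, 0.018], [0, 0, 0.022], [0, 0, 0.026], [0, 0, 0.026]], "twist": [[0, 0, 0], [0, 0, 0], [0, 0, 0], [0, 0, 0], [0, 0, 0], [0, 0, 0], [0, 0, 0]]}}

```text
time_s: 3.4
position: [0.4536, -0.1716, 0.1952]
eef_rot: [0.707, 0.707, 0.0, 0.0]
ft_force: [-0.3, 0.8, 2.6]
grip_width: 0.0002
grasp_force: 1.5
```

Emit:
{"method": "step_arm", "body": {"linear": [[0, 0, 0.005], [0, 0, 0.01], [0, 0, 0.015], [0, 0, 0.02], [0, 0, 0.025], [0, 0, 0.03], [0, 0, 0.034], [0, 0, 0.036], [0, 0, 0.038]], "twist": [[0, 0, 0], [0, 0, 0], [0, 0, 0], [0, 0, 0], [0, 0, 0], [0, 0, 0], [0, 0, 0], [0, 0, 0], [0, 0, 0]]}}

```text
time_s: 4.53
position: [0.4537, -0.1716, 0.1578]
eef_rot: [0.707, 0.707, 0.0, 0.0]
ft_force: [-2.7, 1.4, 8.7]
grip_width: -0.0004
grasp_force: 4.1
```

Emit:
{"method": "step_arm", "body": {"linear": [[0, 0, 0.001], [0, 0, 0.002], [0, 0, 0.003], [0, 0, 0.004], [0, 0, 0.005]], "twist": [[0, 0, 0], [0, 0, 0], [0, 0, 0], [0, 0, 0], [0, 0, 0]]}}

```text
time_s: 5.15
position: [0.4538, -0.1716, 0.1538]
eef_rot: [0.707, 0.707, 0.0, 0.0]
ft_force: [-7.9, 4.0, 21.1]
grip_width: 0.0
grasp_force: 10.4
```

The force rose to 21 N at z = 0.154, so the cap is on the hard stop. Now I'll retreat straight up.

Emit:
{"method": "step_arm", "body": {"linear": [[0, 0, -0.01], [0, 0, -0.04], [0, 0, -0.08], [0, 0, -0.12], [0, 0, -0.12], [0, 0, -0.12]], "twist": [[0, 0, 0], [0, 0, 0], [0, 0, 0], [0, 0, 0], [0, 0, 0], [0, 0, 0]]}}

```text
time_s: 5.9
position: [0.4533, -0.1714, 0.2715]
eef_rot: [0.707, 0.707, -0.0, -0.0]
ft_force: [-0.7, -0.7, -0.2]
grip_width: 0.0
grasp_force: 0.0
```

```bash
python3 - <<'E'
from plant import monitor, viewer
import cv2,numpy as np
s=monitor.state(); print(s['time_s'],s['position'],s['ft_force'])
c=viewer.camera('side'); cv2.imwrite('pics/end.png',c['frame'])
K=c['mtx'];z=c['z_map'].astype(float);v,u=np.mgrid[:384,:512]
W=(np.stack([(u-K[0,2])/K[0,0]*z,(v-K[1,2])/K[1,1]*z,z],-1)-c['t'])@c['R']
m=(np.hypot(W[...,0]-.4535,W[...,1]+.1715)<.02)&(W[...,2]<.25)&(W[...,2]>.1); print(np.median(W[m],axis=0))
E
```

```text
5.9 [ 0.45330913 -0.17140781  0.27146201] [-0.68286063 -0.67394968 -0.19980124]
[ 0.45311031 -0.17231158  0.15358181]
```

View pics/end.png

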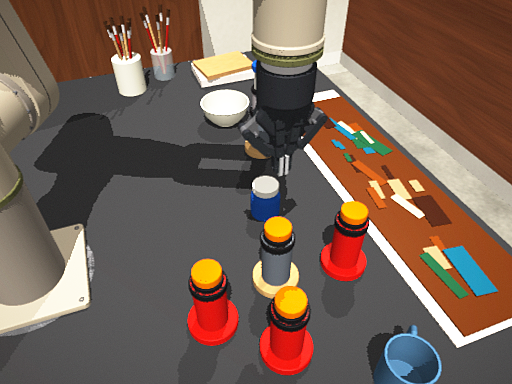

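The orange cap at (278,228) is now fully down at z = 0.1536. The jar at (265,198) hasn't moved and the gripper is clear.

```bash
python3 -c "
from plant import job; print(job.close_job())"
```

```text
the job is handed in; nothing more can be done
None
```

The orange-capped tube is fully collapsed, inner tube first and then the middle one (cap top measured at 154 mm). The arm went nowhere near the blue-capped tube or the jar, and the job is handed in; no verdict was returned.

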